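# Seat a splined drive gear in the bench drive and keep it pressed

## Task

On the bench drive, turn the red knob anticlockwise past its click so that the yellow shutter swings fully clear of the splined socket. Then take the brass gear from its rubber ring by its square head, turn it until its four splines mesh with the socket, slide it fully home against the spring, its flange flat on the hub, and finish while still holding it and pressing it down, as it pops up when let go. Leave the oil can, wrench, cardboard parts box and spare collar where they are.

Things in the scene. Friction and masses are not known exactly. Their poses are not given: they have to be found in the camera images.
- drive: Blue bench drive fixed to the table, foot 150 x 240 mm, housing top 50 mm up. Origin: centre of its underside, z up. At local x = 0 stand the square hub (axis at y = -45 mm), the knob (axis at y = +50 mm) and a small detent block 77 mm high (y = +99 mm). It starts at the left or the right place, the gear's ring stand at the other.
- socket (a point): Centre of the socket's mouth, on top of the steel hub (52 mm square, 36 mm tall), 86 mm above the table, z up. A cross of two slots 11 mm wide, 36 mm long, along this point's x and y and parallel to the hub's sides; the gear fits at any quarter turn. The hub stands at any angle and turns only stiffly (0.4 N m). On the axis an ejector pin, 10 mm thick, ends 10 mm below the mouth.
- ejector (a joint): How far the sprung ejector pin in the socket is pressed down, m: 0 at rest, 0.014 with the gear fully home (its stop is at 0.017). It pushes up with 5 N at first touch and 12 N with the gear home, and springs back when released.
- shutter (a joint): Angle of knob and shutter, rad: 0 to 0.3 at the start (socket covered), grows anticlockwise seen from above, stop at 1.35. A sprung detent resists from about 0.5 (up to about 0.15 N m), clicks over at 0.75 and helps until about 1.0. Over 1.1 is fully clear; it stays where it is left.
- knob_grip (a point): On the knob's axis at gripping height, 116 mm above the table; turns with the knob. The knob is an upright red bar 14 mm thick (point's x, so fingers close along x), 46 mm long (point's y), from 93 to 125 mm above the table, with the yellow shutter right beneath it.
- flap (a point): Centre of the top of the yellow shutter's end disc (46 mm diameter), 93 mm above the table, 95 mm from the knob's axis on the -y side of knob_grip, joined to it by an arm 24 mm wide; 4 mm thick. It covers the middle of the hub at the start and, as the knob opens, swings towards the drive's +x side.
- gear: Loose upright gear, 0.24 to 0.36 kg. Origin: centre of the flange's underside, z up. Brass toothed flange 67 mm over the teeth, z 0 to 10 mm; square steel head 24 x 24 mm, sides along x and y, z 10 to 50 mm (grip at z 32). Below, a cross of four splines along x and y: 32 mm over the tips, 8 mm thick, 24 mm long, the last 4 mm reduced to 28 x 5. Home: origin at socket.
- stand: Black rubber ring fixed to the table, 54 mm outer and 38 mm inner diameter, 32 mm high, origin at the centre of its underside. The gear's shank hangs in it and the flange rests on its rim.
- oilcan: Loose grey oil can with red label, upright, 56 mm diameter, 130 mm high, origin under its centre. Bystander.
- wrench: Loose steel wrench lying on the table in front of the robot, about 180 mm long along its x, origin under its middle. Bystander.
- partsbox: Loose open cardboard box, 100 x 80 x 50 mm, origin under its centre. Bystander.
- collar: Loose steel collar, 44 mm diameter, 16 mm high, origin under its centre. Bystander.
Mind the look-alikes: they are no part of the job. What is shaped like the gear but blue, green or turquoise is not meant.

How it is judged:
By the outcome, as a careful person would: the job done as asked, in the order asked, and still so for the second after the job is handed in, while the arm keeps its last pose, push and grip.
It also fails if it takes over 58 s, if anything falls off the work surface, if the arm or the gripper's body presses on something with over 40 N, if the wrist force passes 120 N, or if a joint passes its speed limit or range.

## Robot

A 6-joint arm with a two-finger parallel gripper is mounted at the origin on the work surface. World frame = base frame: x ahead of the robot, y to its left, z up, the work surface at z = 0. Lengths are in m, angles in degrees, forces in N, time in s.
With the tool pointing down it reaches from about 0.35 to 0.875 m from the base axis. Payload 4.2 kg.
Tool frame: the origin (TCP) lies midway between the tips of the shut fingers; the grasp point (between the pads) lies 19 mm behind it (r.pinch_z is the distance from the TCP to the grasp point, in m); z points along the fingers, y is the line along which they close (so a half turn about z gives the same grasp; the last joint's range is limited). The gripper opens to 87 mm and grips with 3 to 60 N. Pads are 19 mm wide; open, the fingers measure 117 mm over their backs; the gripper's body (75 mm by 190 mm) begins 51 mm behind the grasp point.
Start: joints at [79.561, 22.042, 0.453, 0, -68.411, -14.817], TCP at [0.267, 0.565, 0.223] pointing down, gripper open.
Joint ranges: [-179.83, 179.83], [-69.29, 118.12], [-61.27, 80.66], [-181.25, 117.63], [-171.15, -9.14], [-177.46, 177.46]. Speed limits (degrees/s): [159.86, 159.86, 180, 180, 180, 180].

## Interface

Orientations are given as a 3x3 rotation matrix whose columns are the frame's x, y, z axes.
In Python, from station import r, imaging, models gives the robot as it stands. The module is installed in compiled form; this text tells all that it offers.
- The arm moves only by the tool apply_moves, never from a script. Its argument "moves" is a list of rows, each a list of 2 entries, a list of its own where there are three numbers: the shift along the tool's x, y, z in m, then the turn about the tool's z in degrees. A call has 1 to 5 rows; each row shifts and turns the commanded pose from where the row before left it, along the tool's axes as they then stand; what a row does not reach is not made up. A row lasts 1/12 s, in which the tool goes at most 41.7 mm and 7.16 degrees, less where a joint would pass 70% of its speed; a pose out of reach is approached as far as the arm can. A call is refused whole if a number of a shift passes 0.0417 or a number of a turn 7.16, either way. A call with a gripper value outside its range is refused whole. "hand" is the finger opening in m, from 0 to 0.087, set as the call begins (left out, the last holds). The fingers move at their own pace and stop on an object; the grip force is fixed at half the most. Time passes only in rows, so rows that do not move let the fingers close. It gives the time, the measured TCP pose, the force, the opening and the grip force at its end, in the units of the state.
- r.sense(): the state, without advancing time (a new reading comes with each control period).
- imaging.capture(name): name is "side" or "top"; returns a dict with "frame" (420x560x3 uint8, blue, green, red), "intrinsics" (3x3 intrinsics, pixels), "dist" ([k1, k2, p1, p2, k3] as OpenCV has them; the pictures are not rectified), "eye" and "orientation" of the camera in the world. Camera axes: x right, y down, z forward; pixel columns grow to the right and rows downward; lengths in m; the calibration is good to about 2 mm. A picture is of the moment at which its call begins. There is no depth.
- r.finish_job(): hands the job in; it is judged then, once.
Trained networks look in a picture, given as the dict that the camera call returned (one of the last four; its "shot" number tells which), for a name from the list of things; names that differ only in an ending like _2 or _b are one class to them, and where a whole thing is asked for, a point or a joint stands for the part that bears it (a point fixed in the world has none). Each returns a list of dicts, best first, with "confidence" (0 to 1); they miss things now and then, are a little off and sometimes report something else, mostly with a low value. They report only what shows in the picture. A call takes as long as a camera call. They do not tell look-alikes from the thing itself.
- models.cut_out(picture, target): "region" (420x560 bool, what is visible of it) and "extent" ([left, top, width, height] as shares, 0 to 1, of the picture: columns of its width, rows of its height, round what is visible of it).
- models.place_of(picture, target): "at" ([column, row] as shares, 0 to 1, of the picture: columns of its width, rows of its height: a listed point, or the origin of a listed thing).
The state is a dict: "time_s": time; "joints": joint angles; "joint_velocities": joint speeds; "effort": joint torques, N m; "tcp_pos": TCP position; "ee_rot": TCP orientation; "wrist_force": force on the tool from outside, world axes, zero at the start; "moment": the same for the moment, N m; "gripper_width": opening from 0.0 (shut) to 1.0 (fully open); "gripper_force": force on a finger pad.
Only numpy, scipy, OpenCV 4.12 (cv2) and the standard library are available. Lean on these libraries where they do the work, as an engineer would, in place of code of your own. Each camera call takes 0.05 s, during which the arm holds its last target. There are 200 camera calls.

## Working session

There is one attempt and no reset: what is moved stays moved. The work goes in short steps, Python scripts to look and compute and a tool call to move; the robot and the scene stay as the last step left them, time stands still between calls to the robot, and variables do not carry over. Pictures are saved under pics/ and viewed, at most 10 in all, crops included, and the job is handed in when it is done.

Besides the shell and the picture viewer there is one more tool, called after "Request:" as name(argument=value, ...), one argument or row to a line, values as JSON. apply_moves: Moves the arm, as the interface text tells. Its arguments: {"type":"object","properties":{"moves":{"type":"array"},"hand":{"type":"number"}},"required":["moves"]}

```bash
mkdir -p pics
cat > h.py <<'E'
import numpy as np, cv2
from station import r, imaging, models
W,H=560,420
def ray(p,uv):
    n=cv2.undistortPoints(np.array([[uv]],float),np.array(p["intrinsics"],float),np.array(p["dist"],float))[0,0]
    d=np.array(p["orientation"])@np.array([n[0],n[1],1.]); return np.array(p["eye"],float),d/np.linalg.norm(d)
def atz(p,uv,z):
    e,d=ray(p,uv); return e+d*(z-e[2])/d[2]
def tri(p,u,q,v):
    a,d=ray(p,u); b,f=ray(q,v)
    s=np.linalg.lstsq(np.c_[d,-f],b-a,rcond=None)[0]
    x,y=a+s[0]*d,b+s[1]*f; return (x+y)/2,np.linalg.norm(x-y)
def proj(p,X):
    R=np.array(p["orientation"]).T; t=-R@np.array(p["eye"])
    return cv2.projectPoints(np.array(X,float).reshape(-1,1,3),cv2.Rodrigues(R)[0],t,np.array(p["intrinsics"],float),np.array(p["dist"],float))[0].reshape(-1,2)
def px(a): return np.array(a)*[W,H]
E
python3 - <<'E'
from h import *
np.set_printoptions(precision=3,suppress=True)
P={n:imaging.capture(n) for n in("side","top")}
for n,p in P.items():
    cv2.imwrite(f"pics/{n}0.png",p["frame"]); print(n,np.array(p["eye"]),np.array(p["orientation"])[:,2])
for t in "drive socket knob_grip flap gear stand oilcan wrench partsbox collar".split():
    L={n:models.place_of(p,t) for n,p in P.items()}
    for n in L: print(t,n,[(px(d["at"]).round(1).tolist(),round(d["confidence"],2)) for d in L[n]])
    if L["side"] and L["top"]: print("   tri",*tri(P["side"],px(L["side"][0]["at"]),P["top"],px(L["top"][0]["at"])))
print(r.sense())
E
```

```text
side [ 0.29  -0.751  0.784] [ 0.27   0.721 -0.638]
top [0.445 0.043 1.223] [ 0.108 -0.006 -0.994]
drive side [([259.9, 216.4], 0.8)]
drive top [([254.1, 213.4], 0.78), ([425.0, 234.0], 0.68)]
   tri [0.569 0.137 0.   ] 0.007623264036898182
socket side [([263.0, 201.4], 0.89), ([257.6, 217.6], 0.25)]
socket top [([269.7, 207.6], 0.59)]
   tri [0.57  0.086 0.093] 0.004983659539220583
knob_grip side [([200.1, 265.6], 0.46)]
knob_grip top [([233.6, 210.1], 0.96)]
   tri [ 0.491  0.226 -0.21 ] 0.21210324590918855
flap side [([268.0, 202.3], 0.97)]
flap top [([267.9, 201.8], 0.92)]
   tri [0.587 0.092 0.081] 0.007075087458541248
gear side [([273.5, 265.9], 0.97), ([305.8, 294.2], 0.72), ([341.3, 328.0], 0.67), ([342.6, 272.5], 0.61), ([267.4, 201.6], 0.48)]
gear top [([360.2, 201.5], 0.79), ([350.9, 174.1], 0.77), ([327.0, 219.3], 0.71), ([396.9, 200.8], 0.7)]
   tri [ 0.545 -0.163  0.114] 0.08243404040144663
stand side [([308.1, 297.9], 0.44)]
stand top []
oilcan side [([315.1, 385.2], 0.7), ([265.2, 204.0], 0.39)]
oilcan top [([422.9, 235.2], 0.92)]
   tri [ 0.497 -0.391  0.002] 0.007540
[... 226 characters left out ...]
 0.474 -0.001] 0.0032304628304025414
collar side [([329.9, 209.2], 0.7)]
collar top [([269.8, 144.1], 0.52)]
   tri [ 0.781  0.091 -0.001] 0.009253098657274254
{'time_s': 1.1, 'joints': array([ 79.563,  22.039,   0.45 ,  -0.002, -68.412, -14.817]), 'joint_velocities': array([ 0.117,  0.041, -0.03 ,  0.06 ,  0.075,  0.026]), 'effort': array([ -0.   , -39.048,  18.762,   4.225,   0.015,  -0.   ]), 'tcp_pos': array([0.267, 0.565, 0.223]), 'ee_rot': array([[ 0.904, -0.427, -0.   ],
       [-0.427, -0.904, -0.   ],
       [-0.   ,  0.   , -1.   ]]), 'wrist_force': array([-0.637, -0.216, -0.376]), 'moment': array([-0.011,  0.011,  0.037]), 'gripper_force': 0.0, 'gripper_width': 0.9974952764221271}
```

View pics/side0.png

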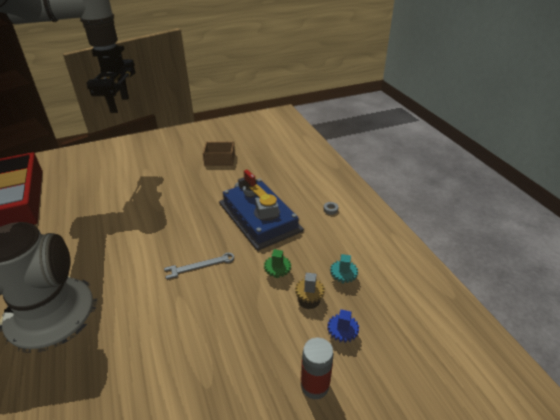

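View pics/top0.png

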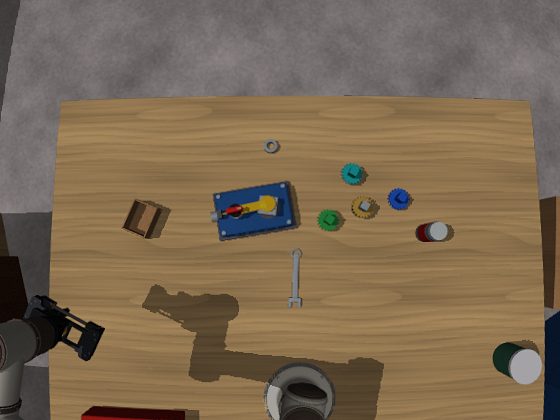

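Side view: the brass gear is at (309,292). Its look-alikes are green (278,265), turquoise (344,270) and blue (343,327). In the top view brass is at (364,207), green (330,220), turquoise (352,174) and blue (400,199). By the description I choose the brass one. I'll check it in a close crop and segment by colour.

Run:
```python
from h import *
np.set_printoptions(precision=4,suppress=True)
P={n:imaging.capture(n) for n in("side","top")}
s,t=P["side"]["frame"],P["top"]["frame"]
def c(f,x,y,w=66,h=50): return cv2.resize(f[y-h//2:y+h//2,x-w//2:x+w//2],(396,300),interpolation=cv2.INTER_CUBIC)
cv2.imwrite("pics/crop1.png",np.vstack([np.hstack([c(s,309,290),c(t,364,207)]),np.hstack([c(s,260,205,92,70),c(t,254,210,92,70)])]))
def comp(f,box,lo,hi):
    x0,y0,x1,y1=box; m=np.zeros(f.shape[:2],np.uint8)
    m[y0:y1,x0:x1]=cv2.inRange(cv2.cvtColor(f,cv2.COLOR_BGR2HSV),lo,hi)[y0:y1,x0:x1]
    yy,xx=np.nonzero(m); pts=np.c_[xx,yy].astype(float)
    cen=pts.mean(0); print("area",len(pts),"cen",cen, "rect",cv2.minAreaRect(pts.astype(np.float32)))
    return cen
for nm,b1,b2,lo,hi in [("red knob",(235,165,262,195),(220,200,248,222),(0,130,60),(8,255,255)),("red2",(235,165,262,195),(220,200,248,222),(172,130,60),(180,255,255)),("yellow",(240,175,285,215),(225,190,285,220),(18,130,120),(32,255,255))]:
    print(nm); a=comp(s,b1,lo,hi); b=comp(t,b2,lo,hi); print(tri(P["side"],a,P["top"],b))
for n in P:
    for d in models.cut_out(P[n],"gear"): 
        g=d["region"]; yy,xx=np.nonzero(g); print(n,round(d["confidence"],2),xx.mean(),yy.mean(),g.sum(),P[n]["frame"][g].mean(0))
```

```text
red knob
area 77 cen [249.4026 176.2987] rect ((249.85000610351562, 176.4499969482422), (16.137866973876953, 7.1041693687438965), 52.12501525878906)
area 75 cen [233.     209.2667] rect ((233.39410400390625, 209.02349853515625), (5.423261642456055, 15.727459907531738), 77.47119140625)
(array([0.565 , 0.1895, 0.1096]), np.float64(0.0021338525861378365))
red2
area 0 cen [nan nan] rect ((0.0, 0.0), (0.0, 0.0), 0.0)
area 4 cen [234.   208.75] rect ((233.56639099121094, 208.5044403076172), (15.033293724060059, 1.9955700635910034), 3.814074993133545)
 ** On entry to DLASCL parameter number  4 had an illegal value
 ** On entry to DLASCL parameter number  4 had an illegal value
 ** On entry to DLASCL parameter number  4 had an illegal value
 ** On entry to DLASCL parameter number  4 had an illegal value
 ** On entry to DLASCL parameter number  5 had an illegal value
 ** On entry to DLASCL parameter number  4 had an illegal value<stdin>:11: RuntimeWarning: Mean of empty slice.
  ret = um.true_divide(
Traceback (most recent call last):
  File "h.py", line 11, in tri
    s=np.linalg.lstsq(np.c_[d,-f],b-a,rcond=None)[0]
      ~~~~~~~~~~~~~~~^^^^^^^^^^^^^^^^^^^^^^^^^^^^
numpy.linalg.LinAlgError: SVD did not converge in Linear Least Squares
```

View pics/crop1.png

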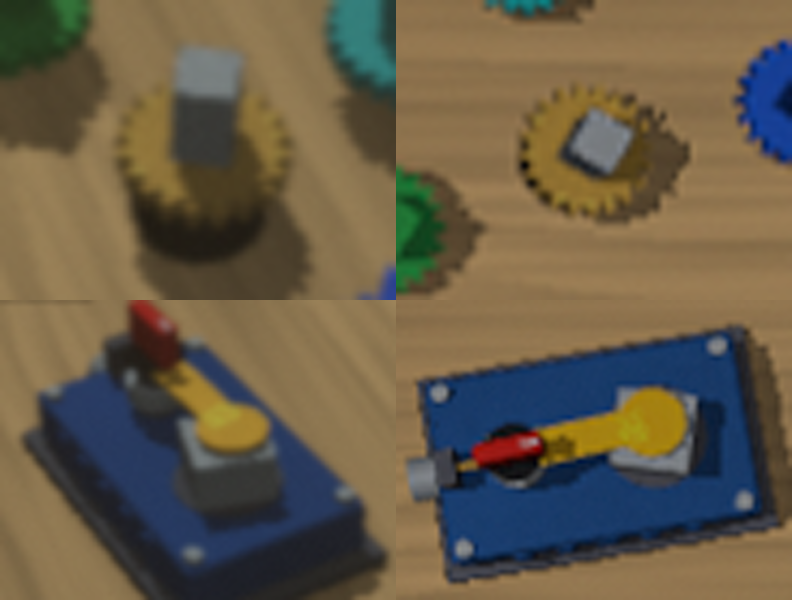

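The crop shows the brass gear with its square head at top-view pixel (365,205) and side-view pixel (311,277). It sits on the black ring, so the choice is confirmed. The drive is at the left, with its flap over the hub centre.

```bash
cat > fit.py <<'E'
from h import *
from scipy.optimize import least_squares, minimize
np.set_printoptions(precision=4,suppress=True)
def sq(x,y,z,a,s,l=None):
    l=l or s; R=np.array([[np.cos(a),-np.sin(a)],[np.sin(a),np.cos(a)]])
    q=np.array([[s,l],[-s,l],[-s,-l],[s,-l]])/2@R.T
    return np.c_[q+[x,y],np.full(4,z)]
def boxfit(P,masks,pts,x0,S=8,**k):
    """pts(params)->world points whose hull is the silhouette; masks {name:(box,bool)}"""
    def f(v):
        c=0
        for n,(b,m) in masks.items():
            x0_,y0,x1,y1=b; uv=proj(P[n],pts(v))
            h=cv2.convexHull((((uv+.5-[x0_,y0])*S)*16).round().astype(np.int32))
            im=np.zeros(((y1-y0)*S,(x1-x0_)*S),np.uint8); cv2.fillConvexPoly(im,h,1,shift=4)
            im=cv2.resize(im.astype(np.float32),(x1-x0_,y1-y0),interpolation=cv2.INTER_AREA)
            c+=np.abs(im-m).sum()/m.sum()
        return c
    return minimize(f,x0,method="Nelder-Mead",options=dict(initial_simplex=np.array([x0]+[np.array(x0)+np.eye(len(x0))[i]*d for i,d in enumerate(k["d"])]),xatol=1e-4,fatol=1e-4,maxiter=400))
def red(f): 
    g=cv2.cvtColor(f,cv2.COLOR_BGR2HSV); return ((g[...,0]<8)|(g[...,0]>172))&(g[...,1]>130)&(g[...,2]>45)
def yel(f):
    g=cv2.cvtColor(f,cv2.COLOR_BGR2HSV); return (g[...,0]>18)&(g[...,0]<32)&(g[...,1]>185)&(g[...,2]>100)
def sub(m,b): return m[b[1]:b[3],b[0]:b[2]].astype(np.float32)
E
python3 - <<'E'
from fit import *
P={n:imaging.capture(n) for n in("side","top")}
B={"side":(235,162,265,192),"top":(220,196,248,222)}
M={n:(B[n],sub(red(P[n]["frame"]),B[n])) for n in P}
print({n:M[n][1].sum() for n in M})
kn=lambda v:np.r_[sq(v[0],v[1],.093,v[2],.014,.046),sq(v[0],v[1],.125,v[2],.014,.046)]
for sel in (["side","top"],["top"],["side"]):
    o=min((boxfit(P,{k:M[k] for k in sel},kn,[.567,.19,a],d=[.005,.005,.1]) for a in(0,.2,.4,-.2)),key=lambda o:o.fun)
    print("knob",sel,o.x,np.degrees(o.x[2]),o.fun)
# corner clicks
def clicks(nm,top,side,s,z,g):
    f=lambda v:np.r_[(proj(P["top"],sq(v[0],v[1],v[2],v[3],s))-top).ravel(),(proj(P["side"],sq(v[0],v[1],v[2],v[3],s))[:len(side)]-side).ravel() if len(side) else [(v[2]-z)*1e4]]
    best=None
    for k in range(4):
        for tt in (top,):
            t=np.roll(tt,k,0); sd=np.roll(side,k,0) if len(side) else side
            fn=lambda v,t=t,sd=sd:np.r_[(proj(P["top"],sq(*v,s))-t).ravel(),(proj(P["side"],sq(*v,s))-sd).ravel() if len(sd) else [(v[2]-z)*1e4]]
            q=least_squares(fn,g)
            if best is None or q.cost<best.cost: best=q
    print(nm,best.x,"yaw",np.degrees(best.x[3])%90,"rms px",np.sqrt(2*best.cost/8)); return best.x
T=lambda p:(np.array(p,float)-[396,0])/6+[331,182]-.5
Sd=lambda p:np.array(p,float)/6+[276,265]-.5
# order: image corner up-left.., consistent rotation: top view corners A(590,107) B(634,128) C(608,176) D(568,150)
clicks("head top-only",T([(590,107),(634,128),(608,176),(568,150)]),[],.024,.082,[.56,-.15,.08,0.3])
for k in range(4):
    clicks(f"head both{k}",T([(590,107),(634,128),(608,176),(568,150)]),np.roll(Sd([(180,45),(243,50),(238,97),(174,90)]),k,0),.024,.082,[.56,-.15,.08,0.3])
H=lambda p:(np.array(p,float)-[396,300])/4.304+[208,175]-.5
clicks("hub",H([(618,388),(698,398),(690,475),(612,460)]),[],.052,.086,[.57,.09,.086,0.1])
bt=np.array([proj(P["top"],[0,0,0])[0]]) # drive bolts
bl=[atz(P["top"],u,.05) for u in H([(440,393),(717,346),(744,500),(464,549)])]
print("bolts",np.array(bl)); c=np.mean(bl,0); ax=(bl[0]+bl[3]-bl[1]-bl[2])[:2]; ax/=np.linalg.norm(ax); print("c",c,"driveY",ax,"hub",c[:2]-.045*ax,"knob",c[:2]+.05*ax,"yaw",np.degrees(np.arctan2(-ax[0],ax[1])))
E
```

```text
{'side': np.float32(99.0), 'top': np.float32(81.0)}
knob ['side', 'top'] [0.5656 0.1892 0.1306] 7.480638995100879 1.0794928073883057
knob ['top'] [0.5668 0.1884 0.1994] 11.422536641529462 0.3854166567325592
knob ['side'] [0.5612 0.1831 0.0066] 0.38029631724494894 0.43907827138900757
head top-only [ 0.5803 -0.1902  0.082   3.3079] yaw 9.527958603626757 rms px 5.727863414076706
head both0 [ 0.5801 -0.1902  0.0781  1.1839] yaw 67.83486013525136 rms px 8.099937565622657
head both1 [ 0.5801 -0.1902  0.0781  1.0642] yaw 60.973451809373316 rms px 8.11582702529948
head both2 [ 0.5801 -0.1902  0.0781  2.6224] yaw 60.25159122159516 rms px 8.023171832696853
head both3 [ 0.5801 -0.1902  0.0781  1.1596] yaw 66.43916889289751 rms px 8.008755577489055
hub [0.5816 0.0923 0.086  2.3448] yaw 44.34895173862577 rms px 12.401684662125486
bolts [[0.6125 0.2435 0.05  ]
 [0.6446 0.0503 0.05  ]
 [0.5368 0.0321 0.05  ]
 [0.5037 0.2254 0.05  ]]
c [0.5744 0.1378 0.05  ] driveY [-0.1664  0.9861] hub [0.5819 0.0935] knob [0.5661 0.1871] yaw 9.577628428609483
```

Run:
```python
from fit import *
P={n:imaging.capture(n) for n in("side","top")}
for u in ((267,202.4),(267.9,201.8)):
    f=atz(P["top"],u,.093); d=f[:2]-[.566,.188]; print(f,np.linalg.norm(d),"knob yaw",np.degrees(np.arctan2(d[0],-d[1])))
f,e=tri(P["side"],np.array([234/4.304+214-.5,170+(427-300)/4.304-.5]),P["top"],np.array((267,202.4)));d=f[:2]-[.566,.188]; print("tri",f,e,np.linalg.norm(d),np.degrees(np.arctan2(d[0],-d[1])))
T=lambda p:(np.array(p,float)-[396,0])/6+[331,182]-.5
Sd=lambda p:np.array(p,float)/6+[276,265]-.5
t=T([(590,107),(634,128),(608,176),(568,150)])[::-1]
best=None
for k in range(4):
  for j in range(4):
    s=np.roll(Sd([(180,45),(243,50),(238,97),(174,90)])[::-1],j,0); 
    q=least_squares(lambda v:np.r_[(proj(P["top"],sq(*v,.024))-np.roll(t,k,0)).ravel(),(proj(P["side"],sq(*v,.024))-np.roll(s,k,0)).ravel()],[.58,-.19,.08,1.])
    if best is None or q.cost<best.cost: best=q
print("head",best.x,np.degrees(best.x[3])%90,np.sqrt(best.cost/8))
s=r.sense();print(s["time_s"],s["tcp_pos"],s["ee_rot"])
```

```text
[0.5873 0.0936 0.093 ] 0.09676790444259101 knob yaw 12.721635750054707
[0.589 0.091 0.093] 0.09968044276329352 knob yaw 13.362702185957849
tri [0.5858 0.0941 0.0909] 0.0036301611548107795 0.09592952533878026 11.91390007538826
head [ 0.5798 -0.1906  0.0788 -2.0854] 60.51808631600139 0.28181730485454487
1.4 [0.2667 0.5652 0.2225] [[ 0.9044 -0.4267 -0.    ]
 [-0.4267 -0.9044 -0.0001]
 [ 0.      0.0001 -1.    ]]
```

Request:
apply_moves(
  moves=[
    [[0.036,0.0178,0],0],
    [[0.036,0.0178,0],0],
    [[0.036,0.0178,0],0],
    [[0.036,0.0178,0],0],
    [[0.036,0.0178,0],0],
  ],
  hand=0.087,
)

```text
time_s: 1.82
tcp_pos: [0.3922, 0.4065, 0.2228]
ee_rot: [[0.905, -0.426, 0.0], [-0.426, -0.905, 0.0], [0.0, -0.0, -1.0]]
wrist_force: [1.1, 1.1, 0.3]
gripper_width: 0.999
gripper_force: 0.0
```

Request:
apply_moves(
  moves=[
    [[0.036,0.0178,0],0],
    [[0.036,0.0178,0],0],
    [[0.036,0.0178,0],0],
    [[0.036,0.0178,0],0],
    [[0.036,0.0178,0],0],
  ],
)

```text
time_s: 2.23
tcp_pos: [0.5172, 0.249, 0.2229]
ee_rot: [[0.905, -0.426, 0.001], [-0.426, -0.905, 0.0], [0.0, -0.001, -1.0]]
wrist_force: [0.2, 1.3, 0.7]
gripper_width: 0.998
gripper_force: 0.0
```

Request:
apply_moves(
  moves=[
    [[0.036,0.0178,0],0],
    [[0.036,0.0178,0],0],
    [[0,0,0.007],6.6],
    [[0,0,0.007],6.6],
    [[0,0,0.007],6.6],
  ],
)

```text
time_s: 2.65
tcp_pos: [0.5668, 0.1866, 0.2012]
ee_rot: [[0.701, -0.713, 0.0], [-0.713, -0.701, 0.0], [-0.0, -0.0, -1.0]]
wrist_force: [-0.4, -0.8, -0.9]
gripper_width: 1.002
gripper_force: 0.0
```

Request:
apply_moves(
  moves=[
    [[0,0,0.007],6.6],
    [[0,0,0.007],6.6],
    [[0,0,0.007],6.6],
    [[0,0,0.007],6.6],
    [[0,0,0.007],6.6],
  ],
)

```text
time_s: 3.07
tcp_pos: [0.5663, 0.1877, 0.1663]
ee_rot: [[0.201, -0.98, 0.0], [-0.98, -0.201, 0.0], [-0.0, -0.0, -1.0]]
wrist_force: [0.5, 0.3, 1.7]
gripper_width: 0.998
gripper_force: 0.0
```

Request:
apply_moves(
  moves=[
    [[0,0,0],0],
  ],
  hand=0.045,
)

```text
time_s: 3.15
tcp_pos: [0.5653, 0.1873, 0.165]
ee_rot: [[0.205, -0.979, -0.003], [-0.979, -0.205, -0.001], [0.001, 0.003, -1.0]]
wrist_force: [-0.7, -0.7, -0.1]
gripper_width: 0.975
gripper_force: 0.0
```

Request:
apply_moves(
  moves=[
    [[0,0,0.0165],0],
    [[0,0,0.0165],0],
    [[0,0,0.0165],0],
    [[0,0,0.0165],0],
    [[0,0,0],0],
  ],
)

```text
time_s: 3.57
tcp_pos: [0.5642, 0.1868, 0.0976]
ee_rot: [[0.209, -0.978, -0.006], [-0.978, -0.209, -0.003], [0.001, 0.006, -1.0]]
wrist_force: [-0.1, -0.2, -1.4]
gripper_width: 0.629
gripper_force: 0.0
```

Request:
apply_moves(
  moves=[
    [[0,0,0],0],
    [[0,0,0],0],
    [[0,0,0],0],
    [[0,0,0],0],
    [[0,0,0],0],
  ],
  hand=0.0,
)

```text
time_s: 3.98
tcp_pos: [0.5666, 0.188, 0.1015]
ee_rot: [[0.207, -0.978, 0.002], [-0.978, -0.207, 0.001], [-0.001, -0.002, -1.0]]
wrist_force: [-0.5, -0.3, 0.2]
gripper_width: 0.248
gripper_force: 0.0
```

Run:
```python
from fit import *
s=r.sense(); print({k:np.round(s[k],3) for k in s})
```

```text
{'time_s': np.float64(3.983), 'joints': array([ 33.884,  25.605, -12.801,   0.007, -51.49 , -21.919]), 'joint_velocities': array([-0.019,  0.337, -0.312, -0.072,  0.145, -0.076]), 'effort': array([  0.004, -39.142,  15.84 ,   3.568,   0.009,   0.003]), 'tcp_pos': array([0.567, 0.188, 0.102]), 'ee_rot': array([[ 0.207, -0.978,  0.002],
       [-0.978, -0.207,  0.001],
       [-0.001, -0.002, -1.   ]]), 'wrist_force': array([-0.491, -0.35 ,  0.163]), 'moment': array([ 0.036, -0.07 ,  0.027]), 'gripper_force': np.float64(0.0), 'gripper_width': np.float64(0.248)}
```

Request:
apply_moves(
  moves=[
    [[0,0,0.001],0],
    [[0,0,0],0],
    [[0,0,0],0],
    [[0,0,0],0],
    [[0,0,0],0],
  ],
)

```text
time_s: 4.4
tcp_pos: [0.564, 0.1869, 0.0999]
ee_rot: [[0.207, -0.978, -0.004], [-0.978, -0.207, -0.002], [0.001, 0.005, -1.0]]
wrist_force: [-6.9, -0.2, 6.0]
gripper_width: 0.158
gripper_force: 30.0
```

Run:
```python
from fit import *
s=r.sense(); print({k:np.round(s[k],3) for k in s if k not in("effort","joint_velocities")})
```

```text
{'time_s': np.float64(4.4), 'joints': array([ 33.909,  25.639, -13.   ,  -0.066, -51.632, -21.93 ]), 'tcp_pos': array([0.564, 0.187, 0.1  ]), 'ee_rot': array([[ 0.207, -0.978, -0.004],
       [-0.978, -0.207, -0.002],
       [ 0.001,  0.005, -1.   ]]), 'wrist_force': array([-6.927, -0.222,  6.017]), 'moment': array([-0.073,  1.739, -0.009]), 'gripper_force': np.float64(30.001), 'gripper_width': np.float64(0.158)}
```

Request:
apply_moves(
  moves=[
    [[0,0.0015,0],0],
    [[0,0,0],-5],
    [[0,0,0],-5],
    [[0,0,0],-5],
    [[0,0,0],-5],
  ],
)

```text
time_s: 4.82
tcp_pos: [0.5636, 0.1868, 0.0999]
ee_rot: [[0.533, -0.846, -0.002], [-0.846, -0.533, -0.001], [-0.0, 0.003, -1.0]]
wrist_force: [-4.1, -1.1, 4.5]
gripper_width: 0.16
gripper_force: 30.0
```

Request:
apply_moves(
  moves=[
    [[0,0,0],-5],
    [[0,0,0],-5],
    [[0,0,0],-5],
  ],
)

```text
time_s: 5.07
tcp_pos: [0.5636, 0.1866, 0.0999]
ee_rot: [[0.733, -0.681, -0.002], [-0.681, -0.733, -0.001], [-0.001, 0.003, -1.0]]
wrist_force: [-4.2, -1.8, 4.1]
gripper_width: 0.159
gripper_force: 30.0
```

Request:
apply_moves(
  moves=[
    [[0,0,0],-5],
    [[0,0,0],-5],
    [[0,0,0],-5],
  ],
)

```text
time_s: 5.32
tcp_pos: [0.5634, 0.1864, 0.0999]
ee_rot: [[0.884, -0.467, -0.003], [-0.467, -0.884, -0.002], [-0.002, 0.003, -1.0]]
wrist_force: [-4.6, -2.1, 5.0]
gripper_width: 0.159
gripper_force: 30.0
```

Run:
```python
from fit import *
s=r.sense(); print({k:np.round(s[k],3) for k in s if k not in("effort","joint_velocities")})
```

```text
{'time_s': np.float64(5.317), 'joints': array([ 33.928,  25.535, -13.198,  -0.004, -51.458,  28.24 ]), 'tcp_pos': array([0.563, 0.186, 0.1  ]), 'ee_rot': array([[ 0.884, -0.467, -0.003],
       [-0.467, -0.884, -0.002],
       [-0.002,  0.003, -1.   ]]), 'wrist_force': array([-4.615, -2.078,  5.006]), 'moment': array([-0.606,  1.243, -0.083]), 'gripper_force': np.float64(30.002), 'gripper_width': np.float64(0.159)}
```

Request:
apply_moves(
  moves=[
    [[0,0,0],-5],
    [[0,0,0],-5],
    [[0,0,0],-5],
    [[0,0,0],-5],
    [[0,0,0],0],
  ],
)

```text
time_s: 5.73
tcp_pos: [0.5633, 0.1862, 0.0999]
ee_rot: [[0.991, -0.137, -0.003], [-0.137, -0.991, -0.002], [-0.003, 0.003, -1.0]]
wrist_force: [-4.3, -2.5, 4.8]
gripper_width: 0.158
gripper_force: 30.0
```

Run:
```python
from fit import *
s=r.sense(); print({k:np.round(s[k],3) for k in s if k not in("effort","joint_velocities")})
p=imaging.capture("top"); f=p["frame"][160:235,205:305]
cv2.imwrite("pics/t2.png",cv2.resize(f,(800,600),interpolation=cv2.INTER_CUBIC))
```

```text
{'time_s': np.float64(5.733), 'joints': array([ 33.922,  25.534, -13.215,   0.015, -51.473,  48.186]), 'tcp_pos': array([0.563, 0.186, 0.1  ]), 'ee_rot': array([[ 0.991, -0.137, -0.003],
       [-0.137, -0.991, -0.002],
       [-0.003,  0.003, -1.   ]]), 'wrist_force': array([-4.279, -2.506,  4.795]), 'moment': array([-0.751,  1.136,  0.002]), 'gripper_force': np.float64(29.999), 'gripper_width': np.float64(0.158)}
```

View pics/t2.png

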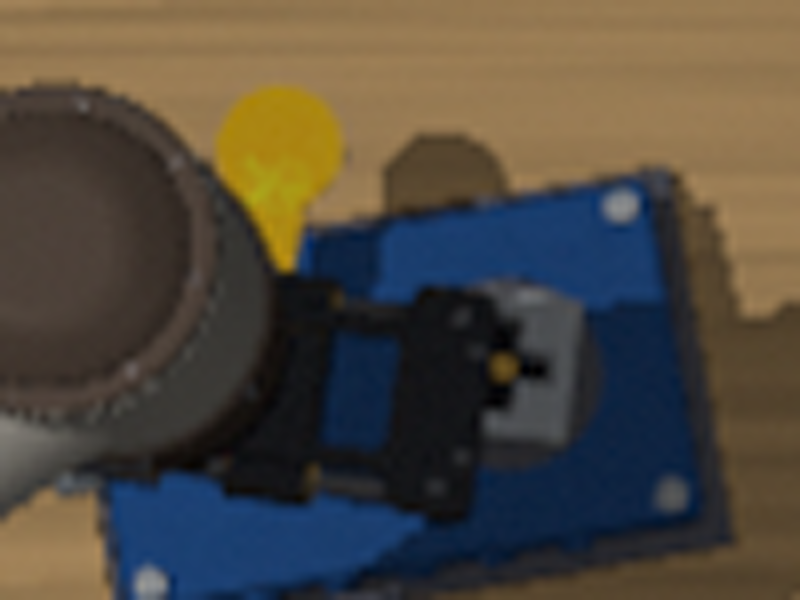

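The shutter is clear: the flap has moved to crop (281,150), and the open socket cross shows at (505,368). The hub edges give a yaw of about -7°. Next I'll release the knob and feel the hub by gripping it in two directions.

Request:
apply_moves(
  moves=[
    [[0,0,0],0],
    [[0,0,0],0],
    [[0,0,0],0],
    [[0,0,0],0],
    [[0,0,0],0],
  ],
  hand=0.05,
)

```text
time_s: 6.2
tcp_pos: [0.565, 0.1877, 0.0995]
ee_rot: [[0.99, -0.14, 0.0], [-0.14, -0.99, 0.0], [0.0, -0.0, -1.0]]
wrist_force: [0.5, 0.5, 0.0]
gripper_width: 0.451
gripper_force: 0.0
```

Request:
apply_moves(
  moves=[
    [[0,0,-0.01],0],
    [[0,0,-0.02],0],
    [[0,0,-0.03],0],
    [[0.0095,0.0303,0],0],
    [[0.0095,0.0303,0],0],
  ],
)

```text
time_s: 6.62
tcp_pos: [0.5767, 0.1261, 0.1628]
ee_rot: [[0.991, -0.136, 0.006], [-0.136, -0.991, 0.002], [0.005, -0.003, -1.0]]
wrist_force: [0.5, -0.8, -1.2]
gripper_width: 0.576
gripper_force: 0.0
```

Request:
apply_moves(
  moves=[
    [[0.0095,0.0303,0],0],
    [[0,0,0],-0.5],
    [[0,0,0],0],
    [[0,0,0],0],
    [[0,0,0],0],
  ],
  hand=0.087,
)

```text
time_s: 7.03
tcp_pos: [0.5803, 0.0941, 0.1599]
ee_rot: [[0.991, -0.131, 0.001], [-0.131, -0.991, 0.0], [0.0, -0.0, -1.0]]
wrist_force: [-0.7, -0.6, -0.8]
gripper_width: 0.867
gripper_force: 0.0
```

Run:
```python
from fit import *
P={n:imaging.capture(n) for n in("side","top")}
s=r.sense(); print({k:np.round(s[k],3) for k in s if k not in("effort","joint_velocities")})
a=cv2.resize(P["side"]["frame"][150:225,210:310],(400,300),interpolation=cv2.INTER_CUBIC)
b=cv2.resize(P["top"]["frame"][160:235,205:305],(400,300),interpolation=cv2.INTER_CUBIC)
cv2.imwrite("pics/t3.png",np.hstack([a,b]))
```

```text
{'time_s': np.float64(7.133), 'joints': array([ 25.014,  21.389, -10.12 ,  -0.002, -58.477,  57.506]), 'tcp_pos': array([0.58 , 0.094, 0.16 ]), 'ee_rot': array([[ 0.991, -0.13 ,  0.   ],
       [-0.13 , -0.991,  0.   ],
       [ 0.   , -0.   , -1.   ]]), 'wrist_force': array([0.921, 0.262, 0.153]), 'moment': array([-0.012,  0.081, -0.043]), 'gripper_force': np.float64(0.0), 'gripper_width': np.float64(0.949)}
```

View pics/t3.png

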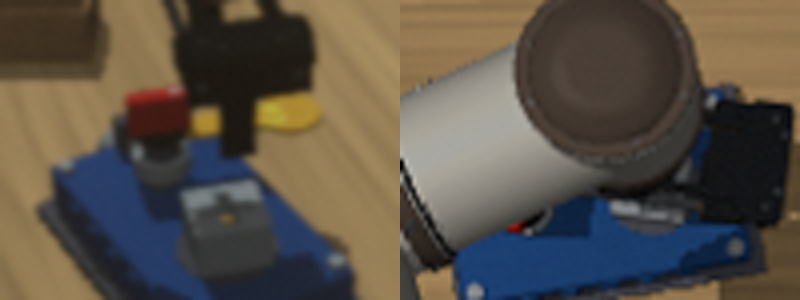

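Side view: the red knob is now end-on, the yellow flap is clear to the right behind the finger, and the socket is open at crop (228,215). I'll descend and grip the hub.

Request:
apply_moves(
  moves=[
    [[0,0,0.02],0],
    [[0,0,0.02],0],
    [[0,0,0.02],0],
    [[0,0,0.014],0],
    [[0,0,0.008],0],
  ],
)

```text
time_s: 7.55
tcp_pos: [0.5791, 0.0939, 0.0755]
ee_rot: [[0.991, -0.131, -0.003], [-0.131, -0.991, -0.001], [-0.003, 0.001, -1.0]]
wrist_force: [-0.5, -0.6, -0.7]
gripper_width: 1.0
gripper_force: 0.0
```

Request:
apply_moves(
  moves=[
    [[0,0,0.007],0],
    [[0,0,0],0],
    [[0,0,0],0],
    [[0,0,0],0],
    [[0,0,0],0],
  ],
  hand=0.045,
)

```text
time_s: 7.97
tcp_pos: [0.5809, 0.0938, 0.0716]
ee_rot: [[0.991, -0.131, 0.002], [-0.131, -0.991, 0.001], [0.002, -0.001, -1.0]]
wrist_force: [0.0, 0.9, 0.2]
gripper_width: 0.704
gripper_force: 0.0
```

Request:
apply_moves(
  moves=[
    [[0,0,0],0],
    [[0,0,0],0],
    [[0,0,0],0],
    [[0,0,0],0],
  ],
)

```text
time_s: 8.3
tcp_pos: [0.5804, 0.0923, 0.0714]
ee_rot: [[0.991, -0.131, 0.0], [-0.131, -0.991, -0.002], [0.001, 0.001, -1.0]]
wrist_force: [0.2, -6.2, 2.9]
gripper_width: 0.594
gripper_force: 30.0
```

Run:
```python
from fit import *
s=r.sense(); print({k:np.round(s[k],4) for k in s if k not in("effort","joint_velocities")})
```

```text
{'time_s': np.float64(8.3), 'joints': array([ 24.859 ,  26.936 , -15.8741,   0.119 , -47.2108,  57.5555]), 'tcp_pos': array([0.5804, 0.0923, 0.0714]), 'ee_rot': array([[ 0.9914, -0.1306,  0.0003],
       [-0.1306, -0.9914, -0.0015],
       [ 0.0005,  0.0015, -1.    ]]), 'wrist_force': array([ 0.1753, -6.15  ,  2.9243]), 'moment': array([-1.6438, -0.0885,  0.3302]), 'gripper_force': np.float64(30.0244), 'gripper_width': np.float64(0.5939)}
```

Request:
apply_moves(
  moves=[
    [[0,0.0015,0],0],
    [[0,0,0],0],
    [[0,0,0],0],
    [[0,0,0],0],
    [[0,0,-0.02],0],
  ],
  hand=0.087,
)

```text
time_s: 8.72
tcp_pos: [0.5771, 0.0914, 0.0869]
ee_rot: [[0.991, -0.133, -0.008], [-0.133, -0.991, -0.002], [-0.008, 0.003, -1.0]]
wrist_force: [0.5, 0.7, -0.9]
gripper_width: 0.885
gripper_force: 0.0
```

Request:
apply_moves(
  moves=[
    [[0,0,-0.02],0],
    [[0,0,0],7],
    [[0,0,0],7],
    [[0,0,0],7],
    [[0,0,0],7],
  ],
)

```text
time_s: 9.13
tcp_pos: [0.58, 0.0923, 0.1106]
ee_rot: [[0.81, -0.586, 0.0], [-0.586, -0.81, 0.001], [-0.0, -0.001, -1.0]]
wrist_force: [-0.5, 0.0, -0.3]
gripper_width: 0.997
gripper_force: 0.0
```

Request:
apply_moves(
  moves=[
    [[0,0,0],7],
    [[0,0,0],7],
    [[0,0,0],7],
    [[0,0,0],7],
    [[0,0,0],7],
  ],
)

```text
time_s: 9.55
tcp_pos: [0.58, 0.0923, 0.1104]
ee_rot: [[0.327, -0.945, -0.0], [-0.945, -0.327, 0.0], [-0.0, -0.0, -1.0]]
wrist_force: [0.4, -0.1, -0.7]
gripper_width: 0.999
gripper_force: 0.0
```

Request:
apply_moves(
  moves=[
    [[0,0,0],7],
    [[0,0,0],7],
    [[0,0,0],7],
    [[0,0,0.015],6],
    [[0,0,0.015],0],
  ],
)

```text
time_s: 9.97
tcp_pos: [0.5808, 0.0927, 0.0811]
ee_rot: [[-0.135, -0.991, 0.003], [-0.991, 0.135, 0.001], [-0.002, -0.002, -1.0]]
wrist_force: [-0.5, 0.1, -0.6]
gripper_width: 1.0
gripper_force: 0.0
```

Request:
apply_moves(
  moves=[
    [[0,0,0.01],0],
    [[0,0,0],0],
    [[0,0,0],0],
    [[0,0,0],0],
    [[0,0,0],0],
  ],
  hand=0.045,
)

```text
time_s: 10.38
tcp_pos: [0.5807, 0.0922, 0.0714]
ee_rot: [[-0.131, -0.991, 0.002], [-0.991, 0.131, 0.001], [-0.001, -0.002, -1.0]]
wrist_force: [0.6, 0.1, 0.1]
gripper_width: 0.704
gripper_force: 0.0
```

Request:
apply_moves(
  moves=[
    [[0,0,0],0],
    [[0,0,0],0],
    [[0,0,0],0],
    [[0,0,0],0],
  ],
)

```text
time_s: 10.72
tcp_pos: [0.5799, 0.0922, 0.0713]
ee_rot: [[-0.131, -0.991, 0.0], [-0.991, 0.131, 0.0], [-0.0, -0.0, -1.0]]
wrist_force: [-2.9, 1.6, 3.8]
gripper_width: 0.596
gripper_force: 30.0
```

Run:
```python
from fit import *
s=r.sense(); print({k:np.round(s[k],4) for k in s if k not in("effort","joint_velocities")})
```

```text
{'time_s': np.float64(10.7167), 'joints': array([ 24.8203,  26.8952, -15.917 ,  -0.0112, -47.1765, -32.347 ]), 'tcp_pos': array([0.5799, 0.0922, 0.0713]), 'ee_rot': array([[-0.1311, -0.9914,  0.0001],
       [-0.9914,  0.1311,  0.0002],
       [-0.0002, -0.0001, -1.    ]]), 'wrist_force': array([-2.8981,  1.622 ,  3.8379]), 'moment': array([0.5896, 0.8756, 0.0559]), 'gripper_force': np.float64(29.9766), 'gripper_width': np.float64(0.5956)}
```

Request:
apply_moves(
  moves=[
    [[0,0,0],0],
    [[0,0,0],0],
    [[0,0,0],0],
    [[0,0,-0.02],0],
    [[0,0,-0.03],0],
  ],
  hand=0.08,
)

```text
time_s: 11.13
tcp_pos: [0.5779, 0.091, 0.1176]
ee_rot: [[-0.132, -0.991, -0.008], [-0.991, 0.132, -0.003], [0.004, 0.007, -1.0]]
wrist_force: [0.4, 0.2, -0.7]
gripper_width: 0.871
gripper_force: 0.0
```

Request:
apply_moves(
  moves=[
    [[0,0,-0.03],0],
    [[0,0,-0.01],5.5],
    [[0,0,0],5.5],
    [[0,0,0],5.5],
    [[0,0,0],5.5],
  ],
)

```text
time_s: 11.55
tcp_pos: [0.5802, 0.0919, 0.1607]
ee_rot: [[-0.498, -0.867, 0.001], [-0.867, 0.498, 0.0], [-0.001, -0.001, -1.0]]
wrist_force: [-0.3, 0.1, 0.1]
gripper_width: 0.918
gripper_force: 0.0
```

Request:
apply_moves(
  moves=[
    [[0.0309,-0.0172,0],0],
    [[0.0309,-0.0172,0],0],
    [[0.0309,-0.0172,0],0],
    [[0.0309,-0.0172,0],0],
    [[0.0309,-0.0172,0],0],
  ],
)

```text
time_s: 11.97
tcp_pos: [0.5785, -0.0865, 0.1603]
ee_rot: [[-0.493, -0.87, 0.0], [-0.87, 0.493, -0.0], [0.0, -0.0, -1.0]]
wrist_force: [0.5, -0.5, 0.3]
gripper_width: 0.918
gripper_force: 0.0
```

Request:
apply_moves(
  moves=[
    [[0.0309,-0.0172,0],0],
    [[0.0309,-0.0172,0],0],
    [[0.0309,-0.0172,0],0],
    [[0,0,0],0],
    [[0,0,0],0],
  ],
  hand=0.055,
)

```text
time_s: 12.38
tcp_pos: [0.5774, -0.1929, 0.1599]
ee_rot: [[-0.497, -0.868, -0.001], [-0.868, 0.497, 0.0], [0.0, 0.0, -1.0]]
wrist_force: [0.1, 0.5, 0.2]
gripper_width: 0.664
gripper_force: 0.0
```

Run:
```python
from fit import *
P={n:imaging.capture(n) for n in("side","top")}
s=r.sense(); print({k:np.round(s[k],4) for k in s if k not in("effort","joint_velocities")}, np.degrees(np.arctan2(s["ee_rot"][1,0],s["ee_rot"][0,0])))
a=cv2.resize(P["side"]["frame"][245:320,260:360],(400,300),interpolation=cv2.INTER_CUBIC)
b=cv2.resize(P["top"]["frame"][160:235,205:305],(400,300),interpolation=cv2.INTER_CUBIC)
cv2.imwrite("pics/t4.png",np.hstack([a,b]))
```

```text
{'time_s': np.float64(12.4833), 'joints': array([ -3.0517,  23.2536,  -7.0657,  -0.0091, -59.7029, -26.5199]), 'tcp_pos': array([ 0.5777, -0.1908,  0.1602]), 'ee_rot': array([[-0.4936, -0.8697, -0.0004],
       [-0.8697,  0.4936,  0.0002],
       [ 0.0001,  0.0004, -1.    ]]), 'wrist_force': array([-0.6051,  0.3949,  0.5476]), 'moment': array([ 0.1041, -0.0917, -0.0401]), 'gripper_force': np.float64(0.0), 'gripper_width': np.float64(0.6512)} -119.57619771769953
```

View pics/t4.png

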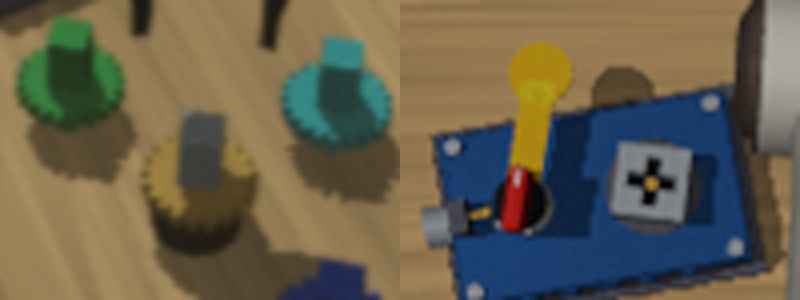

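The shutter and arm are well clear, and the socket cross is open at right crop (652,183). I'll descend on the gear head and centre on it along the first direction.

Request:
apply_moves(
  moves=[
    [[0,0,0.025],0],
    [[0,0,0.025],0],
    [[0,0,0.025],0],
    [[0,0,0.02],0],
    [[0,0,0.01],0],
  ],
)

```text
time_s: 12.9
tcp_pos: [0.5763, -0.1891, 0.0528]
ee_rot: [[-0.492, -0.871, -0.005], [-0.871, 0.492, 0.001], [0.001, 0.004, -1.0]]
wrist_force: [-0.3, -0.6, 0.2]
gripper_width: 0.634
gripper_force: 0.0
```

Request:
apply_moves(
  moves=[
    [[0,0,0.008],0],
    [[0,0,0],0],
    [[0,0,0],0],
    [[0,0,0],0],
    [[0,0,0],0],
  ],
  hand=0.015,
)

```text
time_s: 13.32
tcp_pos: [0.5787, -0.191, 0.049]
ee_rot: [[-0.493, -0.87, 0.003], [-0.87, 0.493, -0.0], [-0.001, -0.003, -1.0]]
wrist_force: [-0.5, 0.4, 0.2]
gripper_width: 0.341
gripper_force: 0.0
```

Request:
apply_moves(
  moves=[
    [[0,0,0],0],
    [[0,0,0],0],
    [[0,0,0],0],
  ],
)

```text
time_s: 13.57
tcp_pos: [0.5789, -0.1911, 0.0489]
ee_rot: [[-0.493, -0.87, 0.003], [-0.87, 0.493, -0.001], [-0.001, -0.003, -1.0]]
wrist_force: [0.6, 1.2, 4.0]
gripper_width: 0.276
gripper_force: 29.8
```

Run:
```python
from fit import *
s=r.sense(); print({k:np.round(s[k],4) for k in s if k not in("effort","joint_velocities")}, np.degrees(np.arctan2(s["ee_rot"][1,0],s["ee_rot"][0,0])))
```

```text
{'time_s': np.float64(13.5667), 'joints': array([ -3.0617,  30.2211, -13.8593,   0.0277, -45.7481, -26.4898]), 'tcp_pos': array([ 0.5789, -0.1911,  0.0489]), 'ee_rot': array([[-0.4929, -0.8701,  0.003 ],
       [-0.8701,  0.4929, -0.0005],
       [-0.001 , -0.0028, -1.    ]]), 'wrist_force': array([0.5634, 1.1693, 4.0421]), 'moment': array([ 0.303 , -0.2235,  0.0243]), 'gripper_force': np.float64(29.8254), 'gripper_width': np.float64(0.276)} -119.53204330180482
```

Request:
apply_moves(
  moves=[
    [[0,0,0],0],
    [[0,0,0],0],
    [[0,0,0],0],
    [[0,0,0],0],
    [[0,0,0],0],
  ],
  hand=0.055,
)

```text
time_s: 13.98
tcp_pos: [0.5774, -0.191, 0.0471]
ee_rot: [[-0.493, -0.87, -0.001], [-0.87, 0.493, 0.0], [0.0, 0.001, -1.0]]
wrist_force: [0.4, -0.2, -0.1]
gripper_width: 0.562
gripper_force: 0.0
```

Request:
apply_moves(
  moves=[
    [[0,0,0],-7],
    [[0,0,0],-7],
    [[0,0,0],-7],
    [[0,0,0],-7],
    [[0,0,0],-7],
  ],
)

```text
time_s: 14.4
tcp_pos: [0.5775, -0.191, 0.0473]
ee_rot: [[0.101, -0.995, -0.001], [-0.995, -0.101, 0.0], [-0.0, 0.001, -1.0]]
wrist_force: [-0.3, 0.9, 0.3]
gripper_width: 0.629
gripper_force: 0.0
```

Request:
apply_moves(
  moves=[
    [[0,0,0],-7],
    [[0,0,0],-7],
    [[0,0,0],-7],
    [[0,0,0],-7],
    [[0,0,0],-7],
  ],
)

```text
time_s: 14.82
tcp_pos: [0.5775, -0.191, 0.0473]
ee_rot: [[0.653, -0.757, -0.001], [-0.757, -0.653, 0.0], [-0.0, 0.0, -1.0]]
wrist_force: [0.7, -0.0, -0.0]
gripper_width: 0.634
gripper_force: 0.0
```

Request:
apply_moves(
  moves=[
    [[0,0,0.001],-7],
    [[0,0,0.001],-7],
    [[0,0,0],-6],
    [[0,0,0],0],
    [[0,0,0],0],
  ],
)

```text
time_s: 15.23
tcp_pos: [0.5776, -0.191, 0.0454]
ee_rot: [[0.868, -0.496, -0.0], [-0.496, -0.868, 0.0], [-0.0, 0.0, -1.0]]
wrist_force: [-0.7, -0.4, 0.6]
gripper_width: 0.631
gripper_force: 0.0
```

Request:
apply_moves(
  moves=[
    [[0,0,0],0],
    [[0,0,0],0],
    [[0,0,0],0],
    [[0,0,0],0],
    [[0,0,0],0],
  ],
  hand=0.015,
)

```text
time_s: 15.65
tcp_pos: [0.5778, -0.1909, 0.0455]
ee_rot: [[0.87, -0.494, -0.0], [-0.494, -0.87, 0.0], [-0.0, 0.0, -1.0]]
wrist_force: [-0.6, -0.1, 0.3]
gripper_width: 0.332
gripper_force: 0.0
```

Request:
apply_moves(
  moves=[
    [[0,0,0],0],
    [[0,0,0],0],
    [[0,0,0],0],
  ],
)

```text
time_s: 15.9
tcp_pos: [0.5777, -0.191, 0.0456]
ee_rot: [[0.87, -0.493, -0.0], [-0.493, -0.87, -0.0], [-0.0, 0.0, -1.0]]
wrist_force: [0.0, -0.5, 0.1]
gripper_width: 0.269
gripper_force: 30.0
```

Run:
```python
from fit import *
s=r.sense(); print({k:np.round(s[k],4) for k in s if k not in("effort","joint_velocities")}, np.degrees(np.arctan2(s["ee_rot"][1,0],s["ee_rot"][0,0])))
```

```text
{'time_s': np.float64(15.9), 'joints': array([ -3.0693,  30.4456, -14.0439,   0.0055, -45.5159,  63.4991]), 'tcp_pos': array([ 0.5777, -0.191 ,  0.0456]), 'ee_rot': array([[ 0.8698, -0.4934, -0.0001],
       [-0.4934, -0.8698, -0.0001],
       [-0.0001,  0.0001, -1.    ]]), 'wrist_force': array([ 0.0006, -0.5301,  0.1356]), 'moment': array([-0.1045,  0.0726, -0.0201]), 'gripper_force': np.float64(29.9933), 'gripper_width': np.float64(0.2694)} -29.566406387129508
```

Request:
apply_moves(
  moves=[
    [[0,0,-0.01],0],
    [[0,0,-0.02],0],
    [[0,0,-0.025],0],
    [[0,0,-0.025],0],
    [[0,0,-0.025],0],
  ],
)

```text
time_s: 16.32
tcp_pos: [0.5771, -0.1907, 0.1515]
ee_rot: [[0.87, -0.494, -0.001], [-0.494, -0.87, 0.001], [-0.001, 0.0, -1.0]]
wrist_force: [0.3, 1.0, -2.9]
gripper_width: 0.271
gripper_force: 30.0
```

Request:
apply_moves(
  moves=[
    [[0,0,-0.015],0],
    [[0,0,0],-5.5],
    [[0,0,0],-5.5],
    [[0,0,0],-5.5],
    [[0,0,0],-5.5],
  ],
)

```text
time_s: 16.73
tcp_pos: [0.5772, -0.1906, 0.1657]
ee_rot: [[0.992, -0.127, -0.001], [-0.127, -0.992, 0.001], [-0.001, -0.001, -1.0]]
wrist_force: [0.0, 0.2, -2.6]
gripper_width: 0.271
gripper_force: 30.0
```

Request:
apply_moves(
  moves=[
    [[-0.0044,-0.0352,0],0],
    [[-0.0044,-0.0352,0],0],
    [[-0.0044,-0.0352,0],0],
    [[-0.0044,-0.0352,0],0],
    [[-0.0044,-0.0352,0],0],
  ],
)

```text
time_s: 17.15
tcp_pos: [0.5783, -0.012, 0.1656]
ee_rot: [[0.991, -0.132, -0.001], [-0.132, -0.991, 0.0], [-0.001, -0.0, -1.0]]
wrist_force: [0.8, 0.5, -3.3]
gripper_width: 0.272
gripper_force: 30.0
```

Request:
apply_moves(
  moves=[
    [[-0.0044,-0.0352,0],0],
    [[-0.0044,-0.0352,0],0],
    [[-0.0044,-0.0352,0],0],
    [[0,0,0],0],
    [[0,0,0],0],
  ],
)

```text
time_s: 17.57
tcp_pos: [0.5793, 0.0949, 0.1655]
ee_rot: [[0.992, -0.128, -0.001], [-0.128, -0.992, 0.0], [-0.001, -0.0, -1.0]]
wrist_force: [0.1, -1.4, -2.6]
gripper_width: 0.275
gripper_force: 30.0
```

Request:
apply_moves(
  moves=[
    [[0,0,0],0],
    [[0,0,0],0],
  ],
)

```text
time_s: 17.73
tcp_pos: [0.5795, 0.092, 0.1655]
ee_rot: [[0.991, -0.133, -0.001], [-0.133, -0.991, -0.0], [-0.001, 0.0, -1.0]]
wrist_force: [-0.6, 1.0, -3.2]
gripper_width: 0.272
gripper_force: 30.0
```

Run:
```python
from fit import *
P={n:imaging.capture(n) for n in("side","top")}
s=r.sense(); print({k:np.round(s[k],4) for k in s if k not in("effort","joint_velocities")}, np.degrees(np.arctan2(s["ee_rot"][1,0],s["ee_rot"][0,0])))
a=cv2.resize(P["side"]["frame"][140:230,210:330],(800,600),interpolation=cv2.INTER_CUBIC)
cv2.imwrite("pics/t5.png",a)
```

```text
{'time_s': np.float64(17.8333), 'joints': array([ 24.7816,  21.0123,  -9.7757,  -0.0051, -59.2342,  57.5652]), 'tcp_pos': array([0.5797, 0.0917, 0.1656]), 'ee_rot': array([[ 0.9911, -0.1332, -0.0004],
       [-0.1332, -0.9911, -0.0001],
       [-0.0004,  0.0001, -1.    ]]), 'wrist_force': array([ 0.21  ,  0.4215, -3.2163]), 'moment': array([-0.0377,  0.0245,  0.0025]), 'gripper_force': np.float64(29.9932), 'gripper_width': np.float64(0.2701)} -7.655756925162
```

View pics/t5.png

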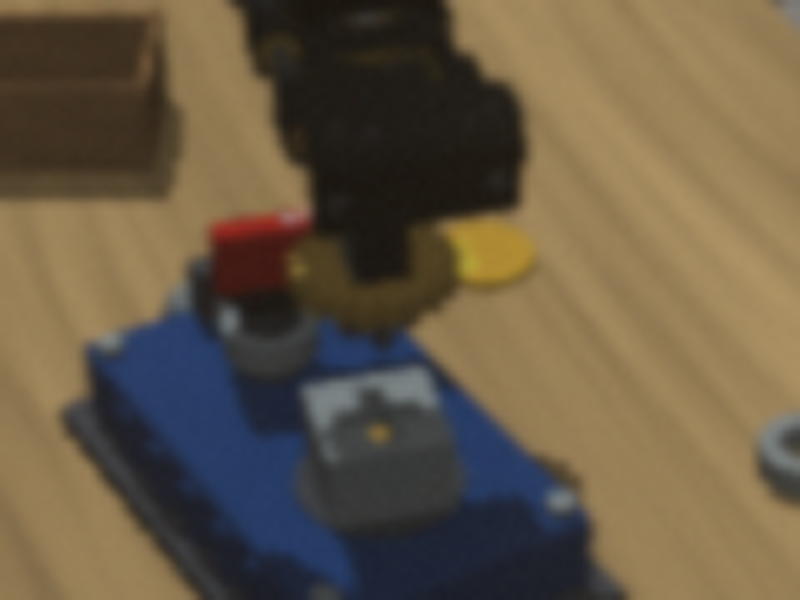

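The gear is held upright, its splines above the socket (crop (377,335) over the socket at (375,430)). I'll lower it slowly while watching the force.

Request:
apply_moves(
  moves=[
    [[0,-0.0004,0.015],0],
    [[0,0,0.015],0],
    [[0,0,0.01],0],
    [[0,0,0.003],0],
    [[0,0,0],0],
  ],
)

```text
time_s: 18.25
tcp_pos: [0.5795, 0.0924, 0.1216]
ee_rot: [[0.991, -0.132, -0.002], [-0.132, -0.991, -0.001], [-0.002, 0.001, -1.0]]
wrist_force: [0.0, -0.4, -2.4]
gripper_width: 0.271
gripper_force: 30.0
```

Request:
apply_moves(
  moves=[
    [[0,0,0.002],0],
    [[0,0,0.002],0],
    [[0,0,0.002],0],
    [[0,0,0],0],
  ],
)

```text
time_s: 18.58
tcp_pos: [0.5799, 0.0933, 0.1166]
ee_rot: [[0.991, -0.132, 0.0], [-0.132, -0.991, 0.0], [0.0, -0.0, -1.0]]
wrist_force: [-0.7, -0.2, -2.4]
gripper_width: 0.275
gripper_force: 30.0
```

Run:
```python
from fit import *
s=r.sense(); print({k:np.round(s[k],4) for k in s if k not in("effort","joint_velocities")}, np.degrees(np.arctan2(s["ee_rot"][1,0],s["ee_rot"][0,0])))
```

```text
{'time_s': np.float64(18.5833), 'joints': array([ 24.9207,  23.8589, -13.1843,  -0.0133, -52.9391,  57.5263]), 'tcp_pos': array([0.5799, 0.0933, 0.1166]), 'ee_rot': array([[ 0.9913, -0.1316,  0.0002],
       [-0.1316, -0.9913,  0.0003],
       [ 0.0002, -0.0003, -1.    ]]), 'wrist_force': array([-0.6742, -0.2055, -2.3695]), 'moment': array([-0.0522,  0.0484, -0.0007]), 'gripper_force': np.float64(29.9932), 'gripper_width': np.float64(0.275)} -7.5610460283168095
```

Request:
apply_moves(
  moves=[
    [[0,0.0006,0.003],0],
    [[0,0,0.003],0],
    [[0,0,0.003],0],
    [[0,0,0],0],
  ],
)

```text
time_s: 18.92
tcp_pos: [0.5803, 0.0928, 0.1081]
ee_rot: [[0.991, -0.131, 0.001], [-0.131, -0.991, 0.0], [0.001, -0.0, -1.0]]
wrist_force: [-2.5, 0.5, 4.8]
gripper_width: 0.275
gripper_force: 30.0
```

Request:
apply_moves(
  moves=[
    [[0,0,0.003],0],
    [[0,0,0.003],0],
    [[0,0,0],0],
  ],
)

```text
time_s: 19.17
tcp_pos: [0.5804, 0.0928, 0.1026]
ee_rot: [[0.991, -0.131, 0.001], [-0.131, -0.991, 0.0], [0.001, -0.0, -1.0]]
wrist_force: [-3.3, 1.0, 6.1]
gripper_width: 0.27
gripper_force: 30.0
```

Run:
```python
from fit import *
s=r.sense(); print({k:np.round(s[k],4) for k in s if k not in("effort","joint_velocities")}, np.degrees(np.arctan2(s["ee_rot"][1,0],s["ee_rot"][0,0])))
```

```text
{'time_s': np.float64(19.1667), 'joints': array([ 24.8762,  24.7638, -14.0902,   0.0416, -51.0712,  57.5783]), 'tcp_pos': array([0.5804, 0.0928, 0.1026]), 'ee_rot': array([[ 0.9914, -0.1309,  0.0014],
       [-0.1309, -0.9914,  0.    ],
       [ 0.0014, -0.0002, -1.    ]]), 'wrist_force': array([-3.3438,  1.0186,  6.0972]), 'moment': array([0.0842, 0.872 , 0.0171]), 'gripper_force': np.float64(29.9932), 'gripper_width': np.float64(0.2705)} -7.519394718474455
```

Request:
apply_moves(
  moves=[
    [[-0.0007,0,0.002],0],
    [[0,0,0.0015],0],
    [[0,0,0],0],
  ],
)

```text
time_s: 19.42
tcp_pos: [0.5803, 0.0928, 0.0999]
ee_rot: [[0.991, -0.13, 0.003], [-0.13, -0.991, -0.0], [0.003, -0.0, -1.0]]
wrist_force: [-2.7, 0.0, 8.6]
gripper_width: 0.277
gripper_force: 30.0
```

Request:
apply_moves(
  moves=[
    [[0,0,0.001],0],
    [[0,0,0],0],
    [[0,0,0],0],
  ],
)

```text
time_s: 19.67
tcp_pos: [0.5804, 0.0928, 0.0995]
ee_rot: [[0.991, -0.13, 0.003], [-0.13, -0.991, -0.0], [0.003, -0.0, -1.0]]
wrist_force: [-3.0, -0.1, 10.6]
gripper_width: 0.276
gripper_force: 30.0
```

Request:
apply_moves(
  moves=[
    [[0,0,0.001],0],
    [[0,0,0],0],
    [[0,0,0],0],
  ],
)

```text
time_s: 19.92
tcp_pos: [0.5804, 0.0928, 0.0995]
ee_rot: [[0.991, -0.13, 0.004], [-0.13, -0.992, -0.0], [0.004, -0.0, -1.0]]
wrist_force: [-3.1, -0.1, 14.1]
gripper_width: 0.278
gripper_force: 30.0
```

Run:
```python
from fit import *
s=r.sense(); print({k:np.round(s[k],4) for k in s if k not in("effort","joint_velocities")}, np.degrees(np.arctan2(s["ee_rot"][1,0],s["ee_rot"][0,0])))
```

```text
{'time_s': np.float64(19.9167), 'joints': array([ 24.9112,  24.9149, -14.4023,   0.1201, -50.4998,  57.5372]), 'tcp_pos': array([0.5804, 0.0928, 0.0995]), 'ee_rot': array([[ 0.9915, -0.1301,  0.0036],
       [-0.1301, -0.9915, -0.0001],
       [ 0.0036, -0.0003, -1.    ]]), 'wrist_force': array([-3.1347, -0.0839, 14.0535]), 'moment': array([-0.0144,  1.5175, -0.0376]), 'gripper_force': np.float64(29.9938), 'gripper_width': np.float64(0.2781)} -7.4754348323802295
```

Request:
apply_moves(
  moves=[
    [[-0.0005,0,0.001],0],
    [[0,0,0.001],0],
    [[0,0,0],0],
    [[0,0,0],0],
    [[0,0,0],0],
  ],
)

```text
time_s: 20.33
tcp_pos: [0.5804, 0.0928, 0.0994]
ee_rot: [[0.992, -0.129, 0.005], [-0.129, -0.992, -0.0], [0.005, -0.0, -1.0]]
wrist_force: [-6.6, -0.1, 21.9]
gripper_width: 0.273
gripper_force: 30.0
```

Run:
```python
from fit import *
P={n:imaging.capture(n) for n in("side","top")}
s=r.sense(); print({k:np.round(s[k],4) for k in s if k not in("effort","joint_velocities")})
a=cv2.resize(P["side"]["frame"][150:225,210:310],(400,300),interpolation=cv2.INTER_CUBIC)
b=cv2.resize(P["side"]["frame"],(400,300),interpolation=cv2.INTER_AREA)
cv2.imwrite("pics/t6.png",np.hstack([a,b]))
```

```text
{'time_s': np.float64(20.4333), 'joints': array([ 24.9383,  24.8756, -14.503 ,   0.1862, -50.3532,  57.5011]), 'tcp_pos': array([0.5804, 0.0928, 0.0994]), 'ee_rot': array([[ 0.9916, -0.1295,  0.0053],
       [-0.1295, -0.9916, -0.0003],
       [ 0.0053, -0.0004, -1.    ]]), 'wrist_force': array([-6.5102, -0.1276, 22.4159]), 'moment': array([-0.1756,  2.2714, -0.0746]), 'gripper_force': np.float64(29.9949), 'gripper_width': np.float64(0.2714)}
```

View pics/t6.png

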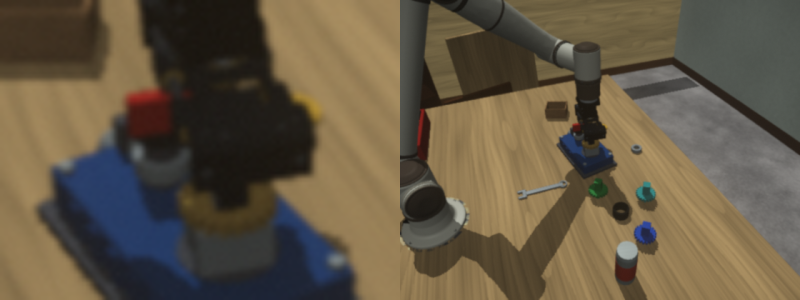

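The brass flange is seated on the hub (left crop (228,205)), the shutter is clear at (310,108), the ring is empty and the bystanders have not moved. Pressing at 22 N, I'm handing the job in.

```bash
python3 -c "
from station import r
print(r.finish_job())"
```

```text
the job is handed in; nothing more can be done
None
```

I opened the shutter fully clear of the socket and slid the brass gear home with its flange on the hub. I handed the job in at about 20 s with the arm still gripping it and pressing down with about 22 N; no verdict came back.

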